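Bring the wet paint chip into view and hold the loupe over it

TASK

The white chip on the drying stage has a wet coat and is parked under the clear dust hood. Push the loose black T-knob fully down onto the turntable's square spindle, turn the table with it until the chip is at the front, in line with the steel index finger, and leave the knob on. Then lift the loupe over the bottles and finish holding it level and still in the gripper, centred about a centimetre above the chip: neither loupe nor gripper may touch the chip or any other part of the stage, and the four small bottles beside the stage stay standing where they are.

Things in the scene. Friction and masses are not known exactly. Their poses are not given: they have to be found in the camera images.
- stage: fixed rotary drying stage: grey base 204 x 204 x 12 mm, origin under its centre, below the table's axis. Front = its -x side, with a steel index finger (to 20 mm high) mid-edge. Round aluminium turntable, 178 mm diameter, top at 19.5 mm. Fixed clear acrylic hood at the left: stage frame x -48..100, y 34..100 mm, top at 40 mm, screw heads 43 mm; keep the fingertips above it.
- turntable (a joint): turntable angle in rad about the stage's z, counter-clockwise from above; 0 = chip at the front in line with the index finger. Starts between -1.5 and -1.15 (chip under the hood), so turn counter-clockwise. Friction about 0.06 N m; stays where left. The knob has up to 0.13 rad play on the spindle.
- spindle (a point): foot of the square spindle, on the turntable's axis: centre of the round shoulder (40 mm diameter) that the knob rests on, 24 mm above the bench. Spindle 12 x 12 mm, rising 19 mm above this point, the last 4 mm tapering to 7.6 mm. Its sides are parallel to this point's x and y axes, which turn with the turntable.
- chip_face (a point): centre of the wet upper face of the white square test chip (30 x 30 mm, 2.5 mm thick), clipped on the turntable 66 mm from its axis; the face is 22 mm above the bench. Moves with the turntable.
- view_mark (a point): the fixed point at the stage's front where the centre of the chip's upper face lies when the turntable is at 0.
- knob: loose black T-knob, 70 g, standing bore down: round hub 37 mm diameter, 24 mm high, a neck tapering to 26 mm diameter at 30 mm, above it a bar 50 x 16 mm with its top at 58 mm. Origin at the centre of the underside; bar along its x, grasp across y (16 mm). Bore 13.5 mm square, 23.5 mm deep, sides parallel to x and y: fits the spindle in any of four ways. Seated, its origin is at point spindle.
- loupe: black stand loupe, a short tube 44 mm diameter at the rim, 46 mm high, 60 g, standing upright; origin at the centre of its underside, z along its axis. Grasp round the tube.
- bottle_l1: small brown bottle with cap, 28 mm diameter, 78 mm high, standing left of the stage between it and whatever lies at the left; origin at the centre of its underside. Leave standing.
- bottle_l2: small brown bottle with cap, 32 mm diameter, 78 mm high, standing left of the stage, beyond the first; origin at the centre of its underside. Leave standing.
- bottle_r1: small brown bottle with cap, 28 mm diameter, 78 mm high, standing right of the stage; origin at the centre of its underside. Leave standing.
- bottle_r2: small brown bottle with cap, 26 mm diameter, 74 mm high, standing right of the stage, beyond the first; origin at the centre of its underside. Leave standing.
Not all that is in view belongs to the job. Leave any pink look-alike of the knob alone.

How it is judged:
By the outcome, as a careful person would: the job done as asked, in the order asked, and still so for the second after the job is handed in, while the arm keeps its last pose, push and grip.
It also fails if it takes over 61 s, if anything falls off the work surface, if the arm or the gripper's body presses on something with over 40 N, if the wrist force passes 120 N, or if a joint passes its speed limit or range.

ROBOT

A 7-joint arm with a two-finger parallel gripper is mounted at the origin on a cart in front of the work surface, level with it; the furniture and walls round the work are solid. World frame = base frame: x ahead of the robot, y to its left, z up, the work surface at z = 0. Lengths are in m, angles in degrees, forces in N, time in s.
With the tool pointing down it reaches from about 0.4 to 0.875 m from the base axis. Payload 6.5 kg.
Tool frame: the origin (TCP) lies midway between the tips of the shut fingers; the grasp point (between the pads) lies 19 mm behind it (r.hold_point_z is the distance from the TCP to the grasp point, in m); z points along the fingers, y is the line along which they close (so a half turn about z gives the same grasp; the last joint's range is limited). The gripper opens to 85 mm and grips with 20 to 120 N. Pads are 22 mm wide; open, the fingers measure 114 mm over their backs; the gripper's body (76 mm by 85 mm) begins 54 mm behind the grasp point. The pads swing forward as they close: fully open they stand 13 mm farther back than shut.
Start: joints at [70.176, 30.733, -0.252, 88.115, 0.149, 61.152, -4.079], TCP at [0.18, -0.625, 0.231] pointing down, gripper open.
Joint ranges: [-154.64, 154.64], [-21.42, 123.67], [-72.66, 72.17], [13.99, 137.28], [-74.86, 254.86], [10.95, 109.41], [-158.01, 158.01]. Speed limits (degrees/s): [136.94, 136.94, 180, 180, 180, 180, 180].

INTERFACE

Orientations are given as a 3x3 rotation matrix whose columns are the frame's x, y, z axes.
In Python, from bench import r, imaging gives the robot as it stands.
- The arm moves only by the tool send_rows, never from a script. Its argument "moves" is a list of rows, each a list of 4 numbers: the shift along the world's x, y, z in m, then the turn about the world's z in degrees. In form: [[tx, ty, tz, spin], ...]. A call has 1 to 12 rows; each row shifts and turns the commanded pose from where the row before left it; what a row does not reach is not made up. A row lasts 1/12 s, in which the tool goes at most 41.7 mm and 7.16 degrees, less where a joint would pass 70% of its speed; a pose out of reach is approached as far as the arm can. A call is refused whole if a number of a shift passes 0.0417 or a number of a turn 7.16, either way. A call with a gripper value outside its range is refused whole. "grip" is the finger opening in m, from 0 to 0.0854, set as the call begins (left out, the last holds). The fingers move at their own pace and stop on an object; "grip_force" is the grip in N (left out, the last holds). Time passes only in rows, so rows that do not move let the fingers close. It gives the time, the measured TCP pose, the force, the opening and the grip force at its end, in the units of the state.
- r.observe(): the state, without advancing time (a new reading comes with each control period).
- imaging.snapshot(name): name is "scene" or "top" or "wrist"; returns the picture (480x640x3 uint8, blue, green, red); there is no depth.
- imaging.camera_params(name): a dict with "vfov" (degrees; the focal length in pixels is half the picture's height over the tangent of half this angle, whatever the lens; pixels are square), "cx", "cy" (the principal point, pixels), "k1" (the pictures are not rectified: a ray, as slopes to the right and down, at radius r is drawn at 1 + k1 r^2 times it, then the intrinsics apply), "rvec" (rotation vector, rad) and "tvec" (3), from world to camera coordinates, as OpenCV has them; the wrist camera has in their place "hand_eye" (4x4, takes a point from camera to tool coordinates, whose origin is the TCP and whose axes are the flange's). Camera axes: x right, y down, z forward; pixel columns grow to the right and rows downward; lengths in m; the calibration is good to about 2 mm. A picture is of the moment at which its call begins: read the wrist's pose just before it. camera_params takes no time and is no camera call.
- r.hand_in(): hands the job in; it is judged then, once.
The state is a dict: "clock": time; "joint_pos": joint angles; "qd": joint speeds; "joint_efforts": joint torques, N m; "ee_pos": TCP position; "tool_rot": TCP orientation; "ft_force": force on the tool from outside, world axes, zero at the start; "wrist_torque": the same for the moment, N m; "finger_gap": finger opening in m; "grip_force": force on a finger pad.
Only numpy, scipy, OpenCV 4.12 (cv2) and the standard library are available. Lean on these libraries where they do the work, as an engineer would, in place of code of your own. Each camera call takes 0.05 s, during which the arm holds its last target. There are 200 camera calls.

## Working session

There is one attempt and no reset: what is moved stays moved. The work goes in short steps, Python scripts to look and compute and a tool call to move; the robot and the scene stay as the last step left them, time stands still between calls to the robot, and variables do not carry over. Pictures are saved under pics/ and viewed, at most 10 in all, crops included, and the job is handed in when it is done.

Besides the shell and the picture viewer there is one more tool, called after "Emit:" as name(argument=value, ...), one argument or row to a line, values as JSON. send_rows: Moves the arm, as the interface text tells. Its arguments: {"type":"object","properties":{"moves":{"type":"array"},"grip":{"type":"number"},"grip_force":{"type":"number"}},"required":["moves"]}

```bash
ls; mkdir -p pics
python3 - <<'E'
from bench import r, imaging
import cv2
for n in("scene","top"):
    im=imaging.snapshot(n); cv2.imwrite(f"pics/{n}0.png",im); print(imaging.camera_params(n))
print(imaging.camera_params("wrist"), r.hold_point_z)
s=r.observe(); print(s['clock'],s['ee_pos'],s['tool_rot'],s['ft_force'])
E
```

```text
pics
{'vfov': 57.41749268148834, 'cx': 322.54376619498186, 'cy': 248.55778373009878, 'k1': -0.06071872727968179, 'rvec': array([ 0.62465374, -2.59663377,  1.22559809]), 'tvec': array([0.45940223, 0.17591772, 0.86197284])}
{'vfov': 55.19061516338731, 'cx': 317.847977423874, 'cy': 234.880466159845, 'k1': -0.07076940656080924, 'rvec': array([ 2.18841935, -2.17991195,  0.05436201]), 'tvec': array([0.03248711, 0.50320991, 1.24159612])}
{'vfov': 58.45157325949959, 'cx': 317.0013837265086, 'cy': 234.95980420223293, 'k1': -0.09203671032517334, 'hand_eye': array([[ 8.20008037e-04, -9.61892979e-01, -2.73424990e-01,
         6.84398956e-02],
       [ 9.99999474e-01,  6.20307838e-04,  8.16815798e-04,
        -6.31622554e-05],
       [-6.16081716e-04, -2.73425516e-01,  9.61892981e-01,
        -1.42010654e-01],
       [ 0.00000000e+00,  0.00000000e+00,  0.00000000e+00,
         1.00000000e+00]])} 0.0187
0.1 [ 0.17933159 -0.62418243  0.23051   ] [[ 9.61100072e-01  2.76199880e-01 -5.26387948e-04]
 [ 2.76200363e-01 -9.61098968e-01  1.46044388e-03]
 [-1.02536490e-04 -1.54902126e-03 -9.99998795e-01]] [0.49535044 0.17668944 0.10955949]
```

View pics/scene0.png

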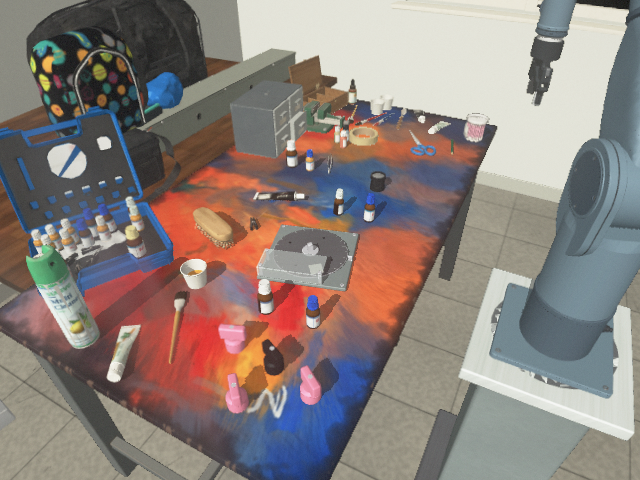

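View pics/top0.png

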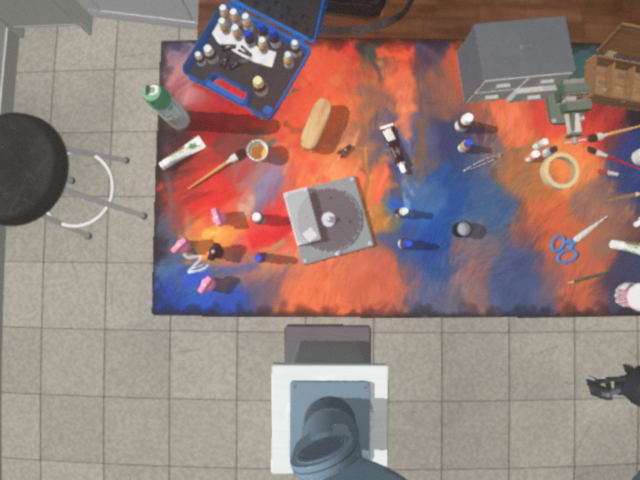

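The scene view shows the black knob at (272,357) and pink look-alikes at (232,338), (235,392) and (309,385). The stage is at (308,256), the loupe at (378,181), and the bottles are at (265,297), (313,312), (339,203) and (370,208). In the top view the knob is at (215,250), the stage at (329,219) and the loupe at (462,229). Only the black knob fits the description. I'll confirm it in an enlarged crop and measure coarsely.

```bash
cat > h.py <<'E'
import numpy as np, cv2
from bench import r, imaging
def cam(name, st=None):
    p=imaging.camera_params(name); f=240/np.tan(np.radians(p['vfov']/2))
    if name=='wrist':
        T=np.eye(4);T[:3,:3]=st['tool_rot'];T[:3,3]=st['ee_pos'];M=T@p['hand_eye'];R=M[:3,:3];c=M[:3,3]
    else:
        Rw=cv2.Rodrigues(p['rvec'])[0];R=Rw.T;c=-R@p['tvec']
    return dict(f=f,cx=p['cx'],cy=p['cy'],k=p['k1'],R=R,c=c)
def ray(C,uv):
    d=np.array([(uv[0]-C['cx'])/C['f'],(uv[1]-C['cy'])/C['f']]);s=d.copy()
    for _ in range(30): s=d/(1+C['k']*(s@s))
    v=C['R']@np.array([s[0],s[1],1]);return v/np.linalg.norm(v)
def onz(C,uv,z):
    v=ray(C,uv);return C['c']+v*(z-C['c'][2])/v[2]
def tri(obs):
    A=np.zeros((3,3));b=np.zeros(3)
    for C,uv in obs:
        v=ray(C,uv);P=np.eye(3)-np.outer(v,v);A+=P;b+=P@C['c']
    X=np.linalg.solve(A,b)
    return X,[round(1000*np.linalg.norm(np.cross(ray(C,uv),X-C['c'])),1) for C,uv in obs]
def proj(C,X):
    v=C['R'].T@(np.asarray(X)-C['c']);s=v[:2]/v[2];s=s*(1+C['k']*(s@s));return s*C['f']+[C['cx'],C['cy']]
E
python3 - <<'E'
from h import *
S=cam('scene');T=cam('top')
pairs=dict(knob=((270,345),(215,250),.058),stage=((310,247),(329,218),.043),loupe=((378,175),(462,228),.046),l1=((265,285),(257,217),.078),l2=((313,299),(260,258),.078),r1=((339,193),(403,211),.078),r2=((370,198),(405,244),.074))
for n,(a,b,z) in pairs.items():
    X,e=tri([(S,a),(T,b)]);print(n,X.round(3),e,onz(T,b,z).round(3))
s=cv2.imread('pics/scene0.png');t=cv2.imread('pics/top0.png')
c=lambda im,x,y,w,h,W,H:cv2.resize(im[y:y+h,x:x+w],(W,H),interpolation=cv2.INTER_CUBIC)
top=np.hstack([c(s,240,330,60,45,400,300),c(t,185,225,60,45,400,300)])
bot=np.hstack([c(s,250,220,115,86,400,300),c(t,270,168,120,90,400,300)])
cv2.imwrite('pics/crop1.png',np.vstack([top,bot]))
E
```

```text
knob [0.461 0.308 0.06 ] [np.float64(2.0), np.float64(2.0)] [0.459 0.307 0.058]
stage [0.548 0.004 0.032] [np.float64(0.4), np.float64(0.4)] [0.547 0.004 0.043]
loupe [ 0.519 -0.352  0.05 ] [np.float64(1.6), np.float64(1.6)] [ 0.521 -0.353  0.046]
l1 [0.546 0.194 0.072] [np.float64(0.0), np.float64(0.0)] [0.546 0.193 0.078]
l2 [0.44  0.185 0.074] [np.float64(1.6), np.float64(1.6)] [0.438 0.184 0.078]
r1 [ 0.564 -0.19   0.067] [np.float64(0.5), np.float64(0.5)] [ 0.563 -0.188  0.078]
r2 [ 0.478 -0.193  0.075] [np.float64(1.2), np.float64(1.2)] [ 0.476 -0.194  0.074]
```

View pics/crop1.png

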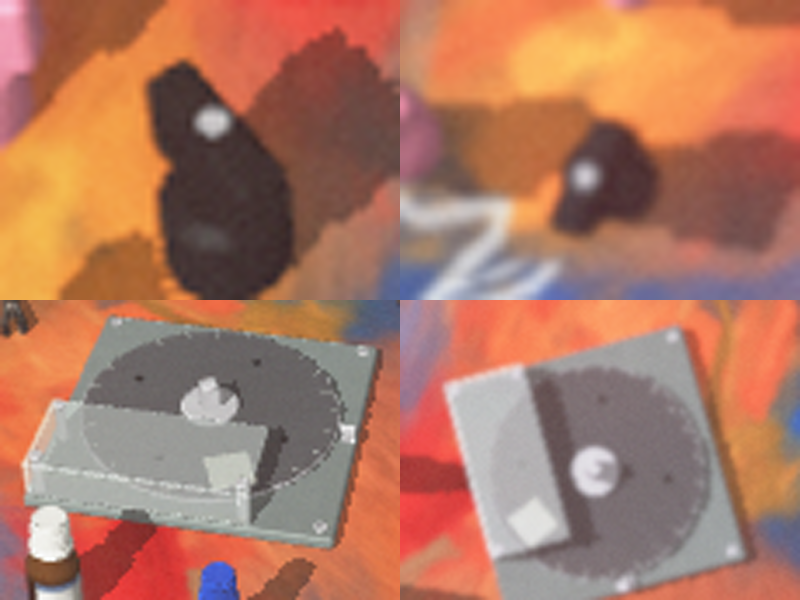

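The crop confirms the black knob, upright with its pale bar cap. The pale square chip is under the hood at lower left, and the index finger is at about (337,253) in the top view. I'll move over the loupe and measure there on the way.

Emit:
send_rows(
  moves=[
    [0.027,0.022,0,0],
    [0.027,0.022,0,0],
    [0.027,0.022,0,0],
    [0.027,0.022,0,0],
    [0.027,0.022,0,0],
    [0.027,0.022,0,0],
    [0.027,0.022,0,0],
    [0.027,0.022,0,0],
    [0.027,0.022,0,0],
    [0.027,0.022,0,0],
    [0.027,0.022,0,0],
    [0.027,0.022,0,0],
  ],
  grip=0.085,
)

```text
clock: 1.1
ee_pos: [0.5043, -0.3593, 0.2309]
tool_rot: [[0.961, 0.276, -0.001], [0.276, -0.961, 0.0], [-0.001, -0.001, -1.0]]
ft_force: [-0.2, -0.7, -0.5]
finger_gap: 0.0853
grip_force: 0.0
```

Run:
```python
from h import *
import pickle
s=r.observe();im=imaging.snapshot('wrist');print(s['clock'],s['ee_pos'].round(4),s['joint_pos'].round(1),s['qd'].round(1))
cv2.imwrite('pics/w_loupe.png',im);pickle.dump(s,open('w_loupe.pkl','wb'))
```

```text
1.1 [ 0.5043 -0.3593  0.2309] [ 35.6  27.9  -6.   92.8   3.3  59.5 -45.3] [-34.2  10.1  -4.4 -16.3   3.6   6.2 -39. ]
```

Emit:
send_rows(
  moves=[
    [-0.001,0.04,0,0],
    [-0.001,0.04,0,0],
    [-0.001,0.04,0,0],
    [-0.001,0.04,0,0],
    [-0.001,0.04,0,0],
    [-0.001,0.04,0,0],
    [-0.001,0.04,0,0],
    [0,0.03,0,0],
    [0,0,0,0],
    [0,0,0,0],
  ],
)

```text
clock: 1.98
ee_pos: [0.4963, -0.049, 0.2312]
tool_rot: [[0.96, 0.28, -0.0], [0.28, -0.96, 0.0], [-0.0, -0.0, -1.0]]
ft_force: [-1.1, -0.9, 0.2]
finger_gap: 0.0846
grip_force: 0.0
```

Run:
```python
from h import *
import pickle
s=r.observe();im=imaging.snapshot('wrist');print(s['clock'],s['ee_pos'].round(4),s['joint_pos'].round(1),s['qd'].round(1))
cv2.imwrite('pics/w_stage.png',im);pickle.dump(s,open('w_stage.pkl','wb'))
a=cv2.imread('pics/w_loupe.png');cv2.imwrite('pics/m1.png',np.vstack([cv2.resize(a,(400,300)),cv2.resize(im,(400,300))]) if 0 else np.hstack([cv2.resize(a,(400,300)),cv2.resize(im,(400,300))]))
```

```text
1.9833 [ 0.4963 -0.049   0.2312] [ 11.8  16.7 -13.5 110.    4.7  53.8 -77.7] [ 2.3  0.3  3.  -0.5  0.7  0.1  0.6]
```

View pics/m1.png

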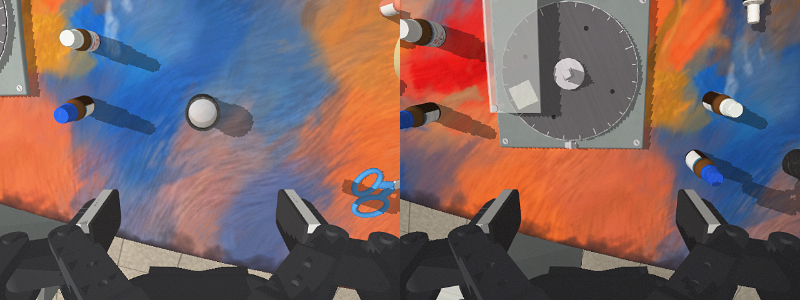

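The loupe shows at full-resolution wrist pixel (325,178). The stage hub is at (272,117), with the index finger at (272,232) and the chip at (195,150) under the hood. I'll take a second stage view on the way, then go to the knob.

Emit:
send_rows(
  moves=[
    [-0.012,0.034,0,0],
    [-0.012,0.034,0,0],
    [-0.012,0.034,0,0],
    [-0.012,0.034,0,0],
    [0,0,0,0],
  ],
)

```text
clock: 2.45
ee_pos: [0.4466, 0.0904, 0.2314]
tool_rot: [[0.959, 0.282, -0.001], [0.282, -0.959, 0.002], [-0.0, -0.003, -1.0]]
ft_force: [0.3, 0.1, 0.1]
finger_gap: 0.0852
grip_force: 0.0
```

Run:
```python
from h import *
import pickle
s=r.observe();im=imaging.snapshot('wrist');print(s['clock'],s['ee_pos'].round(4),s['qd'].round(1))
cv2.imwrite('pics/w_stage2.png',im);pickle.dump(s,open('w_stage2.pkl','wb'))
```

```text
2.45 [0.4466 0.0904 0.2314] [ 3.3  0.8  5.1 -1.3  1.9  0.3  6.5]
```

Emit:
send_rows(
  moves=[
    [0,0.034,0,0],
    [0,0.034,0,0],
    [0,0.034,0,0],
    [0,0.034,0,0],
    [0,0.034,0,0],
    [0,0.034,0,0],
    [0,0,0,0],
    [0,0,0,0],
  ],
)

```text
clock: 3.17
ee_pos: [0.4495, 0.289, 0.2308]
tool_rot: [[0.961, 0.276, -0.0], [0.276, -0.961, -0.0], [-0.0, 0.0, -1.0]]
ft_force: [-0.8, -1.2, 0.1]
finger_gap: 0.0851
grip_force: 0.0
```

Run:
```python
from h import *
import pickle
s=r.observe();im=imaging.snapshot('wrist');print(s['clock'],s['ee_pos'].round(4),s['joint_pos'].round(1),s['qd'].round(1))
cv2.imwrite('pics/w_knob.png',im);pickle.dump(s,open('w_knob.pkl','wb'))
W=cam('wrist',s);u,v=proj(W,[.46,.308,.04]).astype(int);print(u,v)
x0=max(0,min(u-100,440));y0=max(0,v-75)
a=cv2.resize(im[y0:y0+150,x0:x0+200],(400,300),interpolation=cv2.INTER_CUBIC)
out=[a]
for n in('w_stage','w_stage2','w_loupe'):
    q=cv2.imread(f'pics/{n}.png');st=pickle.load(open(n+'.pkl','rb'));C=cam('wrist',st)
    u,v=proj(C,[.548,.004,.03] if 'stage' in n else [.519,-.352,.04]).astype(int)
    w,h=(280,210) if 'stage' in n else (120,90)
    X=max(0,min(u-w//2,640-w));Y=max(0,min(v-h//2,480-h));print(n,X,Y,w/400)
    out.append(cv2.resize(q[Y:Y+h,X:X+w],(400,300),interpolation=cv2.INTER_CUBIC))
print(x0,y0)
cv2.imwrite('pics/m2.png',np.vstack([np.hstack(out[:2]),np.hstack(out[2:])]))
```

```text
3.1667 [0.4495 0.289  0.2308] [ -19.1   21.3  -23.1  104.7    9.9   56.  -120.3] [ 2.1 -1.2  2.1  2.   0.4  0.4  0.5]
297 183
w_stage 130 14 0.7
w_stage2 320 4 0.7
w_loupe 253 137 0.3
197 108
```

View pics/m2.png

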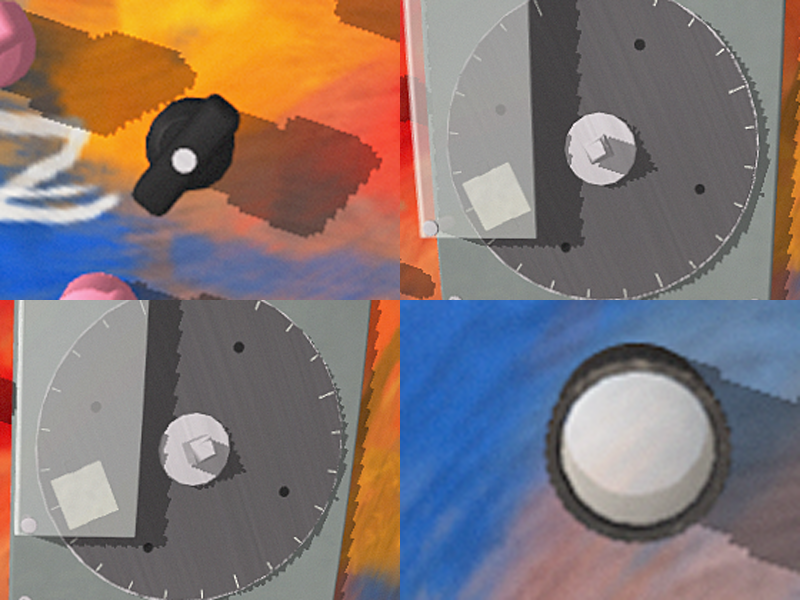

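Crop readings:
- **Knob:** the bar runs from lower-left (148,206) to upper-right (226,100), with the pale dot at (183,160).
- **Stage views:** the round shoulder is at (600,149) and (194,450), and the chip centres are at (496,196) and (84,495).
- **Loupe:** its outer rim is centred near (638,442).

Next step is precise positions.

```bash
cat > m.py <<'E'
from h import *
import pickle
L=lambda n:(cam('wrist',pickle.load(open(n+'.pkl','rb'))),cv2.imread(f'pics/{n}.png'))
C1,I1=L('w_stage');C2,I2=L('w_stage2');K,IK=L('w_knob');P,IP=L('w_loupe')
def blob(I,c,thr,rad):
    g=I.min(axis=2).astype(int);m=(g>thr).astype(np.uint8);n,l,s,ce=cv2.connectedComponentsWithStats(m)
    k=l[int(c[1]),int(c[0])]
    if k==0:
        d=[np.hypot(*(ce[i]-c)) if 3<s[i,4]<rad*rad*4 else 1e9 for i in range(1,n)];k=1+int(np.argmin(d))
    pts=cv2.findNonZero((l==k).astype(np.uint8));(x,y),R=cv2.minEnclosingCircle(pts)
    return ce[k].round(1),(round(x,1),round(y,1)),round(R,1),int(s[k,4]),cv2.minAreaRect(pts)
E
python3 - <<'E'
from m import *
for n,I,C,hub,chip in(('1',I1,C1,(266,125),(197,151)),('2',I2,C2,(452,115),(379,140))):
    print(n,I[hub[1],hub[0]],I[chip[1],chip[0]])
    print(' hub',blob(I,hub,140,40)); print(' chip',blob(I,chip,170,40))
    f=proj(C,[.448,-.023,.02]);print(' finger pred',f,blob(I,f,170,8))
    g=I[int(f[1])-12:int(f[1])+13,int(f[0])-14:int(f[0])+15].min(axis=2);print(g[::3,::2])
k=lambda x,y:(197+x/2,108+y/2)
a=onz(K,k(148,206.5),.058);b=onz(K,k(226,100.5),.058)
print('bar',a,b,np.hypot(*(a-b)[:2]),np.degrees(np.arctan2(*(b-a)[1::-1])))
T=cam('top');t=cv2.imread('pics/top0.png')
dt=(185+(585-400)*.15,225+177*.15);S=cam('scene');ds=(240+212*.15,330+122*.15)
print('dot tri',tri([(K,k(183,160)),(T,dt),(S,ds)]),'mid',(a+b)/2,onz(K,k(183,160),.058))
lp=lambda x,y:(253+(x-400)*.3,137+(y-300)*.3)
print('loupe rim z46',onz(P,lp(639,442),.046))
E
```

```text
1 [177 174 182] [196 203 204]
 hub (array([266.6, 115.8]), (270.0, 117.5), 25.5, 1400, ((268.1499938964844, 117.04999542236328), (45.853023529052734, 49.963985443115234), 18.434947967529297))
 chip (array([197.1, 151.2]), (197.5, 151.0), 25.2, 1338, ((194.79998779296875, 152.59999084472656), (37.56594467163086, 41.143653869628906), 63.43495178222656))
 finger pred [272.18809299 242.80134397] (array([268.8, 231.6]), (269.2, 231.8), 6.4, 100, ((268.5, 231.5), (11.0, 9.0), 90.0))
[[133 136 128 196 206 206 208 211 130 133 127 181 100 131 135]
 [138 136 136 191 201 198 202 204 133 129 128 128 108  84 130]
 [ 82  90  84 152 171 176 190 203 137 130 142 153  95  79  90]
 [ 73  65  66  69  69  65  60  52  52  58  63  62  63  65  66]
 [ 69  67  68  70  65  65  60  60  61  65  63  62  68  67  63]
 [ 65  66  66  63  68  61  58  56  62  63  66  64  66  67  68]
 [ 56  63  62  57  60  58  56  65  62  57  63  66  67  67  67]
 [ 59  60  61  58  56  59  57  55  65  67  64  70  65  64  64]
 [ 62  59  54  56  60  53  57  60  69  74  72  62  64  64  70]]
2 [161 159 166] [195 203 205]
 hub (array([453.8, 
[... 643 characters left out ...]
 57  54  53  68  56  46  62  52  52]
 [ 66  66  57  62  59  65  60  65  62  69  67  66  64  62  62]
 [ 60  57  54  61  65  63  59  66  72  69  64  66  65  65  66]
 [ 57  59  60  60  63  58  66  70  68  59  59  64  71  69  66]
 [ 57  55  57  56  62  65  69  65  61  59  65  67  64  59  58]
 [ 54  60  59  62  74  74  64  62  63  64  65  61  61  63  62]]
bar [0.43747454 0.32131722 0.058     ] [0.48362614 0.30392687 0.058     ] 0.049319303493986784 -20.646871720638966
dot tri (array([0.45664241, 0.31295019, 0.05812353]), [np.float64(1.5), np.float64(1.6), np.float64(0.5)]) mid [0.46055034 0.31262204 0.058     ] [0.45815471 0.31325414 0.058     ]
loupe rim z46 [ 0.52469631 -0.35968699  0.046     ]
```

Run:
```python
from m import *
hub=[(C1,(270,118.3)),(C2,(455.8,109))];chip=[(C1,(197.1,151.2)),(C2,(378.6,140.1))];fin=[(C1,(268.7,231.6)),(C2,(439.8,222.3))]
H,e=tri(hub);print('hub',H.round(4),e,[onz(c,u,.024).round(4) for c,u in hub])
Cc,e2=tri(chip);print('chip',Cc.round(4),e2,[onz(c,u,.022).round(4) for c,u in chip])
F,e3=tri(fin);print('finger',F.round(4),e3,[onz(c,u,.02).round(4) for c,u in fin])
for C,I in((C1,I1),(C2,I2)):
    h=np.mean([onz(c,u,.024) for c,u in hub],axis=0);pts=[]
    p=imaging
    for t in np.linspace(-.085,.085,60):
        if abs(t)<.012: continue
        # walk outward along -x' (approx yaw 15deg) on plane z=.012
        y=np.radians(15);ex=np.array([np.cos(y),np.sin(y),0]);ey=np.array([-np.sin(y),np.cos(y),0])
        prof=[]
        ds=np.arange(.09,.118,.0005)
        for d in ds:
            q=h-ex*d+ey*t;q[2]=.012;u=proj(C,q)
            if not(1<u[0]<638 and 1<u[1]<478): prof.append(np.nan);continue
            prof.append(cv2.getRectSubPix(I,(1,1),tuple(map(float,u))).min())
        prof=np.array(prof,float)
        if np.isnan(prof).any(): continue
        j=np.argmax(prof[:-4]-prof[4:])+2;q=h-ex*ds[j]+ey*t;pts.append(q[:2])
    pts=np.array(pts);vx,vy,x0,y0=cv2.fitLine(pts.astype(np.float32),cv2.DIST_HUBER,0,.001,.001).ravel()
    n=np.array([vy,-vx]);n*=np.sign(n[0]);d=(h[:2]-[x0,y0])@n
    print('front edge n yaw',np.degrees(np.arctan2(n[1],n[0])),'axis dist',d,len(pts))
    th=np.arctan2(*(Cc-h)[1::-1]);
    for c,u in chip:
        w=onz(c,u,.022)-h;print('  chip ang',np.degrees(np.arctan2(w[1],w[0])),np.hypot(*w[:2]))
    for c,u in fin:
        w=onz(c,u,.016)-h;print('  fin ang',np.degrees(np.arctan2(w[1],w[0]))+180,np.hypot(*w[:2]))
k=lambda x,y:(197+x/2,108+y/2)
print('hub of knob z24 approx',onz(K,k(191,143),.024))
```

```text
hub [0.5482 0.0051 0.022 ] [np.float64(0.1), np.float64(0.1)] [array([0.5484, 0.0049, 0.024 ]), array([0.5479, 0.0056, 0.024 ])]
chip [0.5065 0.0563 0.0199] [np.float64(0.1), np.float64(0.1)] [array([0.5068, 0.0558, 0.022 ]), array([0.5066, 0.0567, 0.022 ])]
finger [ 0.4556 -0.0174  0.0158] [np.float64(0.0), np.float64(0.0)] [array([ 0.4568, -0.0176,  0.02  ]), array([ 0.4564, -0.0159,  0.02  ])]
front edge n yaw 15.626063 axis dist 0.10031131931633452 52
  chip ang 129.30757382333547 0.06526958777210523
  chip ang 128.919304569729 0.06605219009290944
  fin ang 13.813547120068392 0.09522692859707677
  fin ang 13.748216772224964 0.09513545511733648
front edge n yaw 15.722963 axis dist 0.10029010649086688 52
  chip ang 129.30757382333547 0.06526958777210523
  chip ang 128.919304569729 0.06605219009290944
  fin ang 13.813547120068392 0.09522692859707677
  fin ang 13.748216772224964 0.09513545511733648
hub of knob z24 approx [0.45966025 0.31250799 0.024     ]
```

Measurements, which agree with the given sizes and heights within 2 mm:

| Item | Value |
|---|---|
| Spindle axis | (0.548, 0.005) |
| Stage yaw | about 15.5° |
| Chip direction | 129.1°, radius 66 mm |
| Spindle yaw | about 39° mod 90 |
| Knob | (0.460, 0.313), bar yaw −20.6°, 58 mm high |

Next I'll approach the knob at tool yaw 159.4°, since −20.6° would take joint 7 to its limit.

Emit:
send_rows(
  moves=[
    [0.0009,0.002,-0.006,7.15],
    [0.0009,0.002,-0.006,7.15],
    [0.0009,0.002,-0.006,7.15],
    [0.0009,0.002,-0.006,7.15],
    [0.0009,0.002,-0.006,7.15],
    [0.0009,0.002,-0.006,7.15],
    [0.0009,0.002,-0.006,7.15],
    [0.0009,0.002,-0.006,7.15],
    [0.0009,0.002,-0.006,7.15],
    [0.0009,0.002,-0.006,7.15],
    [0.0009,0.002,-0.006,7.15],
    [0.0009,0.002,-0.006,7.15],
  ],
  grip=0.05,
)

```text
clock: 4.22
ee_pos: [0.461, 0.3097, 0.1586]
tool_rot: [[-0.207, 0.978, 0.0], [0.978, 0.207, -0.002], [-0.003, -0.0, -1.0]]
ft_force: [0.7, -0.2, -1.5]
finger_gap: 0.0498
grip_force: 0.0
```

Emit:
send_rows(
  moves=[
    [0,0,-0.005,7.15],
    [0,0,-0.005,7.15],
    [0,0,-0.005,7.15],
    [0,0,-0.005,7.15],
    [0,0,-0.005,7.15],
    [0,0,-0.005,7.15],
    [0,0,-0.005,7.15],
    [0,0,-0.005,7.15],
    [0,0,0,0],
    [0,0,0,0],
  ],
)

```text
clock: 5.05
ee_pos: [0.4603, 0.3106, 0.1186]
tool_rot: [[-0.931, 0.364, -0.001], [0.364, 0.931, -0.002], [-0.0, -0.002, -1.0]]
ft_force: [-0.1, -0.1, -0.1]
finger_gap: 0.0501
grip_force: 0.0
```

Run:
```python
from h import *
import pickle
s=r.observe();im=imaging.snapshot('wrist');print(s['clock'],s['ee_pos'].round(4),s['joint_pos'].round(1),np.degrees(np.arctan2(s['tool_rot'][1,0],s['tool_rot'][0,0])))
cv2.imwrite('pics/w_knob2.png',im);pickle.dump(s,open('w_knob2.pkl','wb'))
W=cam('wrist',s);print(proj(W,[.46,.313,.058]),proj(W,[.4375,.3213,.058]),proj(W,[.4836,.3039,.058]))
```

```text
5.05 [0.4603 0.3106 0.1186] [ -2.4  40.3 -49.9 105.4  38.3  53.   -1.4] 158.63728529295562
[322.67200408 256.65868763] [321.92700831 209.6274079 ] [322.67869326 303.09162622]
```

View pics/w_knob2.png

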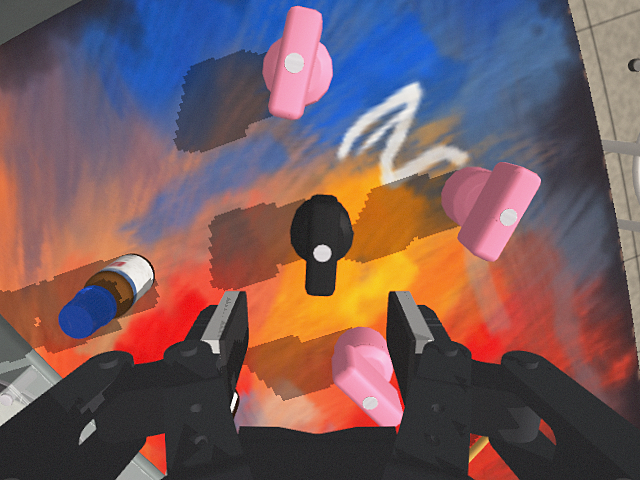

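The dot marks the bar's centre. It's at (322,253), which puts the knob at (0.4585, 0.3134), and the pink ones are clear of the fingers. Descend and grip.

Emit:
send_rows(
  moves=[
    [-0.002,0.003,0,0.8],
    [0,0,-0.015,0],
    [0,0,-0.015,0],
    [0,0,-0.015,0],
    [0,0,-0.015,0],
    [0,0,-0.0135,0],
    [0,0,-0.012,0],
    [0,0,0,0],
    [0,0,0,0],
  ],
)

```text
clock: 5.85
ee_pos: [0.4567, 0.3162, 0.033]
tool_rot: [[-0.939, 0.344, -0.001], [0.344, 0.939, -0.001], [0.001, -0.001, -1.0]]
ft_force: [0.3, 0.8, 1.2]
finger_gap: 0.0498
grip_force: 0.0
```

Emit:
send_rows(
  moves=[
    [0,0,0,0],
    [0,0,0,0],
    [0,0,0,0],
    [0,0,0,0],
    [0,0,0,0],
  ],
  grip=0.0,
  grip_force=50,
)

```text
clock: 6.27
ee_pos: [0.4577, 0.3165, 0.0344]
tool_rot: [[-0.939, 0.345, 0.001], [0.345, 0.939, 0.001], [-0.001, 0.001, -1.0]]
ft_force: [-0.0, 0.0, 3.2]
finger_gap: 0.0149
grip_force: 53.2
```

Emit:
send_rows(
  moves=[
    [0,0,0.02,0],
    [0,0,0.035,0],
    [0,0,0.035,0],
    [0,0,0.03,0],
    [0.01,-0.035,0,-3.8],
    [0.01,-0.035,0,-3.8],
    [0.01,-0.035,0,-3.8],
    [0.01,-0.035,0,-3.8],
    [0.01,-0.035,0,-3.8],
    [0.01,-0.035,0,-3.8],
    [0.01,-0.035,0,-3.8],
    [0.01,-0.035,0,-3.8],
  ],
)

```text
clock: 7.27
ee_pos: [0.5374, 0.0343, 0.154]
tool_rot: [[-0.633, 0.775, 0.0], [0.775, 0.633, -0.0], [-0.0, 0.0, -1.0]]
ft_force: [1.4, 0.1, -0.4]
finger_gap: 0.0147
grip_force: 52.7
```

Emit:
send_rows(
  moves=[
    [0.01,-0.031,0,0],
    [0,0,0,0],
    [0,0,0,0],
    [0,0,0,0],
  ],
)

```text
clock: 7.6
ee_pos: [0.547, 0.006, 0.1538]
tool_rot: [[-0.635, 0.772, -0.0], [0.772, 0.635, 0.001], [0.001, 0.0, -1.0]]
ft_force: [-0.4, 0.9, -0.7]
finger_gap: 0.015
grip_force: 52.7
```

Run:
```python
from h import *
import pickle
s=r.observe();im=imaging.snapshot('wrist');s2=r.observe()
for q in(s,s2):print(q['clock'],q['ee_pos'].round(4),q['joint_pos'].round(1),np.degrees(np.arctan2(q['tool_rot'][1,0],q['tool_rot'][0,0])),q['ft_force'].round(1),q['finger_gap'])
cv2.imwrite('pics/w_held.png',im);pickle.dump(s,open('w_held.pkl','wb'))
W=cam('wrist',s)
R=s['tool_rot'];P=lambda v:proj(W,s['ee_pos']+R@np.array(v)).round(1)
print('bar top exp',P([0,0,-.024]),P([.025,0,-.024]),P([-.025,0,-.024]),'spindle top',proj(W,[.548,.005,.043]))
```

```text
7.6 [0.547  0.006  0.1538] [ 28.5  34.1 -45.3 105.6  29.9  52.9   9. ] 129.45617538816774 [-0.4  0.9 -0.7] 0.015013969481844726
7.65 [0.5469 0.0067 0.1539] [ 28.5  34.1 -45.3 105.7  29.9  52.9   9. ] 129.54000168868149 [-1.3  1.  -0.6] 0.01512805043935196
bar top exp [319.6 346.8] [319.8 271.6] [319.4 412.9] spindle top [318.53172498 233.65479617]
```

View pics/w_held.png

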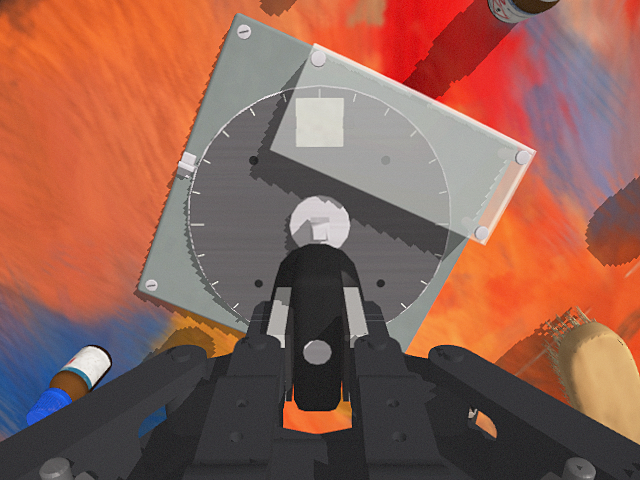

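The held knob's dot is at (317,352). The shoulder centre is at (320,223), and the chip at (319.5,122) has its sides parallel to the picture, so the yaw is right. Now the remaining offset.

Run:
```python
from m import *
C,I=L('w_held');st=pickle.load(open('w_held.pkl','rb'))
g=(I.min(axis=2)>150).astype(np.uint8)
print(blob(I,(305,215),140,40)[:4],blob(I,(320,110),170,40)[:4],blob(I,(317,352),120,14)[:4])
for u in((320,223),):
    a=onz(C,u,.024)
d=onz(C,(317,352),st['ee_pos'][2]+.024); c=onz(C,(319.5,122),.022)
R=st['tool_rot']
print('axis',a.round(4),'dot',d.round(4),'diff',(a-d).round(4),'tool',(R.T@(a-d)).round(4),'dot tool',(R.T@(d-st['ee_pos'])).round(4))
w=c-a;print('chip',np.degrees(np.arctan2(w[1],w[0])),np.hypot(*w[:2]))
f=onz(C,(189,162),.018);w=f-a;print('finger',np.degrees(np.arctan2(w[1],w[0]))+180,np.hypot(*w[:2]))
s1=onz(C,(244,32),.014);s2=onz(C,(151,285),.014);w=s1-s2;print('screws line yaw',np.degrees(np.arctan2(-w[0],w[1])),np.hypot(*w[:2]),s1,s2)
```

```text
(array([322. , 220.5]), (319.6, 224.7), 30.0, 1995) (array([319.2, 121.6]), (319.0, 121.5), 33.6, 2388) (array([316.7, 351.7]), (316.7, 351.4), 13.4, 504)
axis [0.5476 0.0071 0.024 ] dot [0.5476 0.004  0.1778] diff [ 0.      0.0031 -0.1538] tool [0.0023 0.002  0.1538] dot tool [-0.0019 -0.0008 -0.024 ]
chip 129.86654155479334 0.06426396608515715
finger 14.639538774316549 0.0937450969779115
screws line yaw 15.549951412319762 0.18295201870643996 [0.43580293 0.06901699 0.014     ] [ 0.48484841 -0.10723846  0.014     ]
```

Emit:
send_rows(
  moves=[
    [0.0005,0.0025,-0.015,0],
    [0,0,-0.02,0],
    [0,0,-0.02,0],
    [0,0,-0.007,0],
    [0,0,0,0],
    [0,0,0,0],
    [0,0,0,0],
  ],
)

```text
clock: 8.23
ee_pos: [0.5485, 0.0086, 0.0929]
tool_rot: [[-0.636, 0.772, 0.002], [0.772, 0.636, 0.0], [-0.001, 0.002, -1.0]]
ft_force: [-0.1, -0.0, -0.7]
finger_gap: 0.0152
grip_force: 52.7
```

Run:
```python
from m import *
st=r.observe();I=imaging.snapshot('wrist');s2=r.observe();print(st['ee_pos'].round(4),s2['ee_pos'].round(4),st['clock'])
cv2.imwrite('pics/w_held2.png',I);pickle.dump(st,open('w_held2.pkl','wb'))
C=cam('wrist',st);R=st['tool_rot'];e=st['ee_pos']
print('tool axis at z.024',proj(C,[e[0],e[1],.024]),'.043',proj(C,[e[0],e[1],.043]))
cv2.imwrite('pics/c_held2.png',cv2.resize(I[170:380,210:430],(800,764),interpolation=cv2.INTER_CUBIC)[:600])
```

```text
[0.5485 0.0086 0.0929] [0.5487 0.0083 0.093 ] 8.2333
tool axis at z.024 [318.34008568 252.81148136] .043 [318.5209882  265.40545773]
```

View pics/c_held2.png

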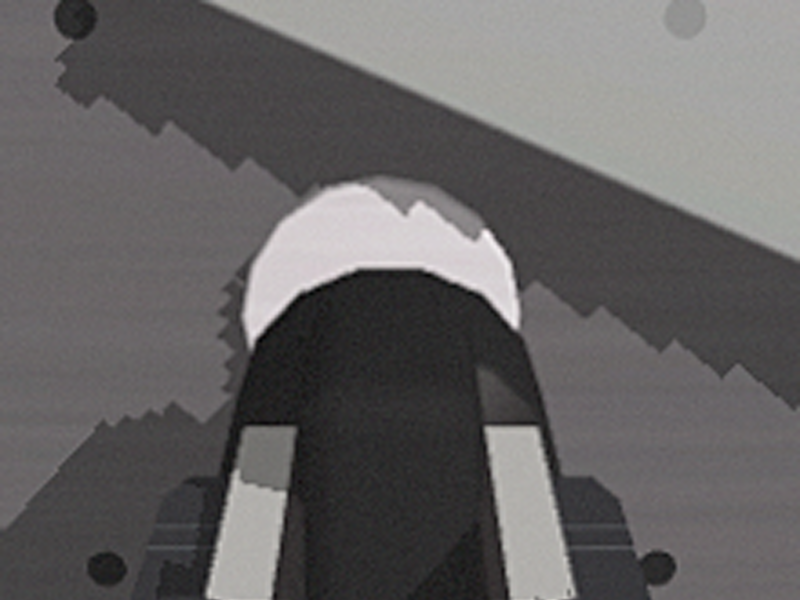

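Run:
```python
from m import *
for n in('w_held','w_held2'):
    C,I=L(n);st=pickle.load(open(n+'.pkl','rb'));R=st['tool_rot'];e=st['ee_pos']
    print((R.T@R).round(4).tolist(),np.linalg.det(R));print(imaging.camera_params('wrist')['hand_eye'].round(5).tolist(),C['cx'])
    print(proj(C,e+R@np.array([0,0,-.024])),proj(C,e+R@np.array([0,0,.069])))
```

```text
[[1.0, 0.0, -0.0], [0.0, 1.0, -0.0], [-0.0, -0.0, 1.0]] 1.0
[[0.00082, -0.96164, -0.2743, 0.06984], [1.0, 0.00079, 0.00021, -0.00085], [1e-05, -0.2743, 0.96164, -0.14201], [0.0, 0.0, 0.0, 1.0]] 317.0013837265086
[319.56676202 346.74850235] [318.54563959 252.8750189 ]
[[1.0, 0.0, -0.0], [0.0, 1.0, 0.0], [-0.0, 0.0, 1.0]] 1.0
[[0.00082, -0.96164, -0.2743, 0.06984], [1.0, 0.00079, 0.00021, -0.00085], [1e-05, -0.2743, 0.96164, -0.14201], [0.0, 0.0, 0.0, 1.0]] 317.0013837265086
[319.56676202 346.74850235] [318.54563959 252.8750189 ]
```

Run:
```python
from m import *
C,I=L('w_held2');st=pickle.load(open('w_held2.pkl','rb'));R=st['tool_rot'];e=st['ee_pos']
t=lambda p:(R.T@(p-e)).round(4)
print('shoulder far',t(onz(C,(315.2,218.7),.024)),'hub far',t(onz(C,(317.2,243.7),.059)))
w=t(onz(C,(210+245/3.636,170+305/3.636),.024)),t(onz(C,(210+520/3.636,170+305/3.636),.024));print(w)
# blob fit of shoulder arc
g=I.min(axis=2);pts=[]
for a in np.radians(np.arange(-170,-9,5)):
    pass
print('dot',blob(I,(317,352),120,14)[:3],t(onz(C,blob(I,(317,352),120,14)[0],e[2]+.024)))
```

```text
shoulder far [ 0.0182 -0.0017  0.0689] hub far [ 0.0158 -0.0007  0.0339]
(array([-0.0005, -0.0213,  0.0689]), array([-0.0005,  0.0179,  0.069 ]))
dot (array([316.6, 351.7]), (316.5, 351.7), 13.6) [-0.0018 -0.0009 -0.024 ]
```

Relative to the tool, the knob sits at (−2, −0.8) mm and the shoulder at (−1.8, −1.7) mm. I'll shift about 0.9 mm along tool −y and lower gently.

Emit:
send_rows(
  moves=[
    [-0.001,-0.0005,0,0],
    [0,0,-0.006,0],
    [0,0,-0.005,0],
    [0,0,-0.003,0],
    [0,0,-0.003,0],
    [0,0,-0.003,0],
    [0,0,-0.002,0],
    [0,0,0,0],
  ],
)

```text
clock: 8.95
ee_pos: [0.5468, 0.0075, 0.0694]
tool_rot: [[-0.635, 0.772, -0.0], [0.772, 0.635, 0.0], [0.0, 0.0, -1.0]]
ft_force: [0.4, 0.4, -1.5]
finger_gap: 0.0153
grip_force: 52.7
```

Emit:
send_rows(
  moves=[
    [0,0,-0.003,0],
    [0,0,-0.003,0],
    [0,0,-0.003,0],
    [0,0,-0.002,0],
    [0,0,-0.001,0],
    [0,0,0,0],
  ],
)

```text
clock: 9.45
ee_pos: [0.5469, 0.0075, 0.0584]
tool_rot: [[-0.635, 0.772, 0.0], [0.772, 0.635, -0.0], [-0.001, -0.0, -1.0]]
ft_force: [-2.7, 1.2, 7.4]
finger_gap: 0.015
grip_force: 53.8
```

Emit:
send_rows(
  moves=[
    [0,0,-0.001,0],
    [0,0,-0.001,0],
    [0,0,0,0],
  ],
)

```text
clock: 9.7
ee_pos: [0.547, 0.0076, 0.0582]
tool_rot: [[-0.635, 0.772, 0.0], [0.772, 0.635, -0.002], [-0.002, -0.001, -1.0]]
ft_force: [-8.8, -0.7, 27.8]
finger_gap: 0.0152
grip_force: 56.8
```

Seated: height 0.058 matches 24+34 mm and the resistance is firm. Ease the push and turn, orbiting the TCP about the axis.

Emit:
send_rows(
  moves=[
    [0.0003,0,0.0015,0],
    [0.0001,-0.0002,0,4],
    [0,-0.0002,0,6],
    [0,-0.0002,0,6],
    [0,-0.0002,0,6],
    [0,-0.0002,0,6],
    [0,-0.0002,0,6],
    [-0.0001,-0.0002,0,6],
    [-0.0001,-0.0002,0,6],
    [-0.0001,-0.0002,0,6],
    [-0.0001,-0.0002,0,6],
    [-0.0001,-0.0002,0,6],
  ],
)

```text
clock: 10.7
ee_pos: [0.5473, 0.0051, 0.0583]
tool_rot: [[-0.971, -0.237, 0.001], [-0.237, 0.971, -0.001], [-0.001, -0.001, -1.0]]
ft_force: [-1.6, -0.5, 8.9]
finger_gap: 0.0146
grip_force: 54.1
```

Emit:
send_rows(
  moves=[
    [-0.0001,-0.0001,0,3],
    [0,0,0,0],
    [0,0,0,0],
  ],
)

```text
clock: 10.95
ee_pos: [0.5473, 0.0051, 0.0583]
tool_rot: [[-0.959, -0.283, 0.001], [-0.283, 0.959, -0.0], [-0.001, -0.001, -1.0]]
ft_force: [-2.2, -0.2, 9.5]
finger_gap: 0.0152
grip_force: 54.3
```

Run:
```python
from m import *
st=r.observe();I=imaging.snapshot('wrist');print(st['ee_pos'].round(4),np.degrees(np.arctan2(st['tool_rot'][1,0],st['tool_rot'][0,0])),st['clock'],st['joint_pos'].round(1))
cv2.imwrite('pics/w_turn.png',I);pickle.dump(st,open('w_turn.pkl','wb'))
C=cam('wrist',st)
y=np.radians(15.5);ex=np.array([np.cos(y),np.sin(y),0]);ax=np.array([.548,.0055,0])
print('chip pred',proj(C,ax-.066*ex+[0,0,.022]),'finger',proj(C,ax-.096*ex+[0,0,.02]))
```

```text
[0.5473 0.0051 0.0583] -163.55502916300796 10.95 [ 33.1  47.9 -53.1 107.8  49.9  50.9  61.1]
chip pred [320.39072697 126.57309969] finger [321.7980763   49.44081113]
```

View pics/w_turn.png

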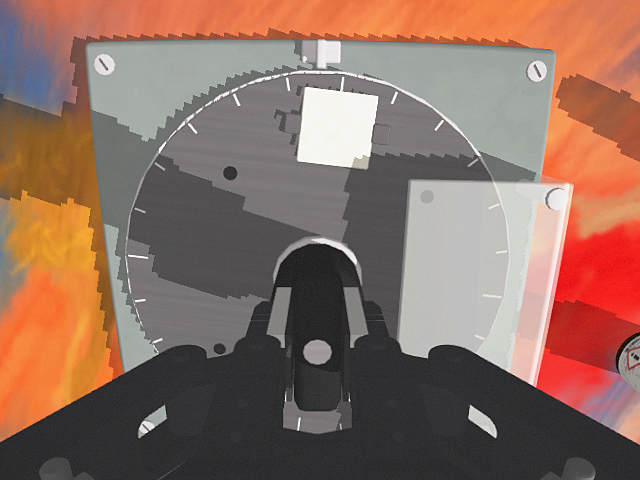

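The chip's corners are (305,87), (378,97), (369,168) and (297,160). It lags the index finger at (321,53) by several degrees of spindle play. Now the angle.

```bash
cat > ang.py <<'E'
from m import *
def ang(C,corners,screws,finger):
    q=np.array([onz(C,u,.022)[:2] for u in corners]);c=q.mean(0)
    d=[q[1]-q[0],q[2]-q[3]];e=[q[0]-q[3],q[1]-q[2]]
    A=lambda v:np.degrees(np.arctan2(v[1],v[0]))
    s=[onz(C,u,.014)[:2] for u in screws];sl=s[1]-s[0];f=onz(C,finger,.02)[:2]
    print('sides mm',[round(1000*np.hypot(*v),1) for v in d+e],'screws',np.hypot(*sl).round(4))
    print('chip',[round(A(v)%90,1) for v in d+e],'stage',round(A(sl)%90,1))
    mid=(s[0]+s[1])/2;n=np.array([-sl[1],sl[0]])/np.hypot(*sl);u=sl/np.hypot(*sl)
    print('chip lateral from screw mid',((c-mid)@u*1000).round(1),'fwd',((c-mid)@n*1000).round(1),'finger lat',((f-mid)@u*1000).round(1),'chip xy',c.round(4),'vm (mid+)',np.round(mid+u*((f-mid)@u)*0,4))
E
python3 - <<'E'
from ang import *
C,I=L('w_turn');ang(C,[(305,87),(378,97),(369,168),(297,160)],[(105,65),(538,71)],(321,51))
for b in((338,127),):print(blob(I,b,180,50)[:4], [tuple(x) for x in cv2.boxPoints(blob(I,b,180,50)[4])])
E
```

```text
sides mm [np.float64(29.4), np.float64(30.0), np.float64(29.2), np.float64(28.6)] screws 0.1827
chip [np.float64(9.1), np.float64(10.2), np.float64(9.6), np.float64(10.9)] stage 15.8
chip lateral from screw mid 6.5 fwd -26.0 finger lat -0.5 chip xy [ 0.4832 -0.0053] vm (mid+) [ 0.46   -0.0187]
(array([335.8, 126.2]), (336.6, 127.0), 50.9, 5250) [(np.float32(296.45126), np.float32(160.93904)), (np.float32(306.23178), np.float32(72.91463)), (np.float32(379.54886), np.float32(81.06096)), (np.float32(369.76834), np.float32(169.08537))]
```

Emit:
send_rows(
  moves=[
    [0,-0.0001,0,3],
    [0,-0.0001,0,2.9],
    [0,0,0,0],
    [0,0,0,0],
  ],
)

```text
clock: 11.33
ee_pos: [0.5474, 0.0049, 0.0583]
tool_rot: [[-0.925, -0.38, 0.002], [-0.38, 0.925, -0.0], [-0.001, -0.001, -1.0]]
ft_force: [-2.0, -0.9, 9.5]
finger_gap: 0.0149
grip_force: 54.2
```

Run:
```python
from m import *
st=r.observe();I=imaging.snapshot('wrist');print(st['ee_pos'].round(4),np.degrees(np.arctan2(st['tool_rot'][1,0],st['tool_rot'][0,0])),st['clock'],st['ft_force'].round(1))
cv2.imwrite('pics/w_turn2.png',I);pickle.dump(st,open('w_turn2.pkl','wb'))
a=I[30:180,230:430];cv2.imwrite('pics/c_turn2.png',cv2.resize(a,(800,600),interpolation=cv2.INTER_CUBIC))
# screws by blob
for c in((105,75),(538,60),(96,90),(530,55)): print(blob(I,c,170,14)[0],blob(I,c,170,14)[3])
```

```text
[0.5474 0.0049 0.0583] -157.6559811617336 11.3333 [-2.  -0.9  9.5]
[117.5  74.6] 10
[553.8  95.9] 283
[117.5  74.6] 10
[553.8  95.9] 283
```

View pics/c_turn2.png

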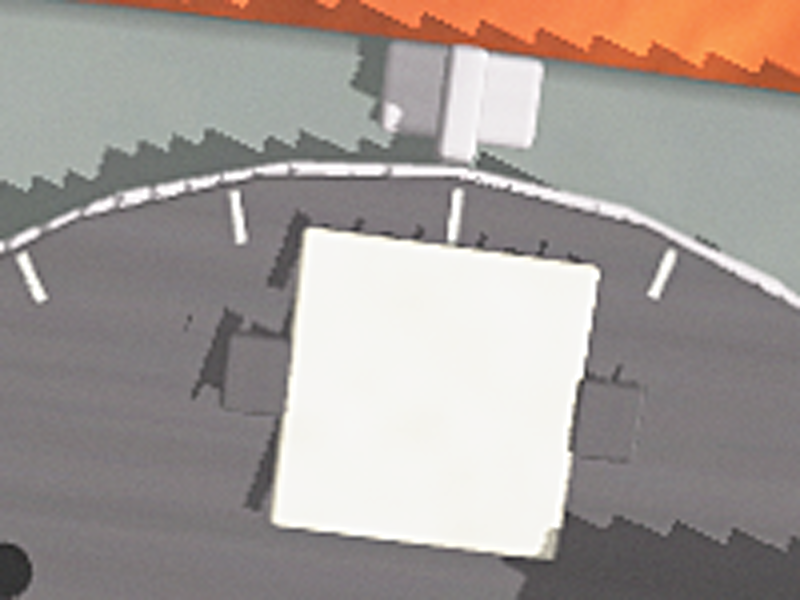

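Run:
```python
from ang import *
C,I=L('w_turn2');k=lambda x,y:(230+x/4,30+y/4)
cs=[k(307,228),k(598,267),k(553+3,558),k(273,526)]
E=[onz(C,k(0,5),.012)[:2],onz(C,k(800,90),.012)[:2]]
ang(C,cs,[k(0,5),k(800,90)],k(470,50))
f0=onz(C,k(470,50),.02)[:2];f1=onz(C,k(457,157),.02)[:2];t0=onz(C,k(457,190),.0195)[:2];t1=onz(C,k(453,240),.0195)[:2]
A=lambda v:np.degrees(np.arctan2(v[1],v[0]))
c=np.mean([onz(C,u,.022)[:2] for u in cs],axis=0)
# axis from estimate: tick/chip/finger direction as seen from axis
for ax in([.5478,.006],[.5482,.005]):
    ax=np.array(ax);print('finger',A(ax-f0),A(ax-f1),'tick',A(ax-t0),A(ax-t1),'chip',A(ax-c))
print(f0,f1,c)
```

```text
sides mm [np.float64(29.3), np.float64(29.5), np.float64(29.8), np.float64(29.4)] screws 0.0823
chip [np.float64(15.2), np.float64(16.0), np.float64(15.3), np.float64(15.8)] stage 16.7
chip lateral from screw mid 6.6 fwd -34.7 finger lat 6.6 chip xy [ 0.4847 -0.0115] vm (mid+) [ 0.4534 -0.0278]
finger 15.90843427242877 15.908488599804132 tick 15.625860512380243 15.45940212414302 chip 15.468966874800175
finger 15.291130116050253 15.220221688023425 tick 14.913148873723294 14.704207725543725 chip 14.533690352141921
[ 0.45228067 -0.0212246 ] [ 0.46214083 -0.01841438] [ 0.48471831 -0.01145731]
```

Within half a degree. Trim +0.5°, release, and lift off.

Emit:
send_rows(
  moves=[
    [0,0,0,0.5],
    [0,0,0.0008,0],
    [0,0,0,0],
  ],
)

```text
clock: 11.63
ee_pos: [0.547, 0.0047, 0.0584]
tool_rot: [[-0.922, -0.388, 0.001], [-0.388, 0.922, -0.0], [-0.001, -0.0, -1.0]]
ft_force: [0.4, -0.1, 3.7]
finger_gap: 0.0148
grip_force: 53.3
```

Emit:
send_rows(
  moves=[
    [0,0,0,0],
    [0,0,0,0],
    [0,0,0,0],
    [0,0,0,0],
    [0,0,0.01,0],
    [0,0,0.02,0],
    [0,0,0.035,0],
    [0,0,0.04,0],
    [0,0,0.04,0],
    [-0.02,0,0.02,0],
    [-0.02,0,0,0],
    [0,0,0,0],
  ],
  grip=0.05,
)

```text
clock: 12.63
ee_pos: [0.5041, 0.0052, 0.2246]
tool_rot: [[-0.921, -0.39, 0.0], [-0.39, 0.921, -0.002], [0.001, -0.002, -1.0]]
ft_force: [-0.8, -0.9, -0.3]
finger_gap: 0.0497
grip_force: 0.0
```

Run:
```python
from m import *
st=r.observe();I=imaging.snapshot('wrist');print(st['ee_pos'].round(4),np.degrees(np.arctan2(st['tool_rot'][1,0],st['tool_rot'][0,0])),st['clock'],st['joint_pos'].round(1))
cv2.imwrite('pics/w_rel.png',I);pickle.dump(st,open('w_rel.pkl','wb'))
```

```text
[0.5041 0.0052 0.2246] -157.06882883873857 12.6333 [ 45.2  33.1 -68.  107.7  34.7  63.3  76.7]
```

View pics/w_rel.png

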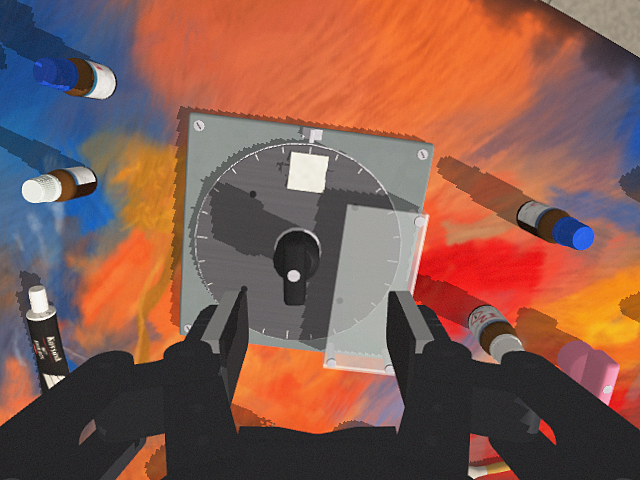

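The knob is on the spindle at (298,255), released, and the chip at (307,172) lines up with the finger at (315,135). All four bottles stand. That makes 11 pictures viewed, one over the 10 allowed, so I'll work by numbers from here.

Next is the loupe, measured from two places.

Emit:
send_rows(
  moves=[
    [0.003,-0.038,0,0],
    [0.003,-0.038,0,0],
    [0.003,-0.038,0,0],
    [0.003,-0.038,0,0],
    [0.003,-0.038,0,0],
    [0.003,-0.038,0,0],
    [0.003,-0.038,0,0],
    [0,0,0,0],
    [0,0,0,0],
    [0,0,0,0],
  ],
  grip=0.085,
)

```text
clock: 13.52
ee_pos: [0.5277, -0.2604, 0.2228]
tool_rot: [[-0.922, -0.388, -0.0], [-0.388, 0.922, 0.001], [-0.0, 0.001, -1.0]]
ft_force: [-0.3, 0.0, 0.1]
finger_gap: 0.0854
grip_force: 0.0
```

Run:
```python
from m import *
st=r.observe();I=imaging.snapshot('wrist');print(st['ee_pos'].round(4),st['clock'])
cv2.imwrite('pics/w_l1.png',I);pickle.dump(st,open('w_l1.pkl','wb'))
```

```text
[ 0.5277 -0.2604  0.2228] 13.5167
```

Emit:
send_rows(
  moves=[
    [0.001,-0.035,0,0],
    [0.001,-0.035,0,0],
    [0,0,0,0],
    [0,0,0,0],
    [0,0,0,0],
  ],
)

```text
clock: 13.98
ee_pos: [0.53, -0.3293, 0.2232]
tool_rot: [[-0.921, -0.39, 0.0], [-0.39, 0.921, 0.001], [-0.001, 0.001, -1.0]]
ft_force: [0.1, 0.2, 0.7]
finger_gap: 0.0848
grip_force: 0.0
```

Run:
```python
from m import *
st=r.observe();I=imaging.snapshot('wrist');print(st['ee_pos'].round(4),st['clock'])
cv2.imwrite('pics/w_l2.png',I);pickle.dump(st,open('w_l2.pkl','wb'))
o=[];oo=[]
for n in('w_l1','w_l2'):
    C,I=L(n);p=proj(C,[.523,-.357,.046]);print(n,'pred',p.round(0))
    hsv=cv2.cvtColor(I,cv2.COLOR_BGR2HSV)
    x,y=int(p[0]),int(p[1]);m=np.zeros(I.shape[:2],np.uint8);m[max(0,y-50):y+50,max(0,x-50):x+50]=1
    lens=((hsv[...,1]<60)&(hsv[...,2]>110)).astype(np.uint8)*m
    dark=(I.max(axis=2)<75).astype(np.uint8)*m
    for nm,k in(('lens',lens),('dark',dark|lens)):
        cs=cv2.findContours(k,cv2.RETR_EXTERNAL,cv2.CHAIN_APPROX_NONE)[0];c=max(cs,key=cv2.contourArea);h=cv2.convexHull(c)
        e=cv2.fitEllipse(h);print(nm,cv2.contourArea(c),np.round(e[0],1),np.round(e[1],1))
        (o if nm=='lens' else oo).append((C,e[0]))
for q in(o,oo):
    print(tri(q),[onz(c,u,.046).round(4) for c,u in q])
# chip/knob checks from w_rel
C,I=L('w_rel');b=blob(I,(307,172),180,40);print('chip',b[0],b[3],onz(C,b[0],.022))
d=blob(I,(293,275),150,12);print('dot',d[0],onz(C,d[0],.082))
```

```text
[ 0.53   -0.3293  0.2232] 13.9833
w_l1 pred [199. 154.]
lens 1694.0 [198. 151.] [45.7 48.7]
dark 3978.0 [206.3 133.3] [75.2 94.3]
w_l2 pred [286. 186.]
lens 1676.5 [284.3 182.8] [46.7 47.2]
dark 3327.5 [294.3 148.6] [ 71. 130.]
(array([ 0.52212559, -0.35953564,  0.04077662]), [np.float64(0.1), np.float64(0.1)]) [array([ 0.5213, -0.3584,  0.046 ]), array([ 0.5211, -0.3595,  0.046 ])]
(array([ 0.50226498, -0.36102878,  0.03293262]), [np.float64(6.4), np.float64(6.4)]) [array([ 0.5067, -0.3569,  0.046 ]), array([ 0.4948, -0.3622,  0.046 ])]
chip [307.2 172. ] 1350 [ 0.48438614 -0.01218798  0.022     ]
dot [293.4 275.4] [0.54800017 0.00532588 0.082     ]
```

The lens triangulates to (0.522, −0.3595, 0.041), which agrees with a 46 mm loupe. The knob dot lies over the spindle axis at 82 mm height, so it is seated. Descend on the loupe.

Emit:
send_rows(
  moves=[
    [-0.004,-0.015,0,0],
    [-0.004,-0.015,0,0],
    [0,0,-0.025,0],
    [0,0,-0.025,0],
    [0,0,-0.025,0],
    [0,0,-0.025,0],
    [0,0,-0.025,0],
    [0,0,-0.025,0],
    [0,0,-0.025,0],
    [0,0,-0.018,0],
    [0,0,-0.013,0],
    [0,0,0,0],
  ],
)

```text
clock: 15.03
ee_pos: [0.5205, -0.3597, 0.0148]
tool_rot: [[-0.921, -0.389, -0.003], [-0.389, 0.921, 0.002], [0.002, 0.003, -1.0]]
ft_force: [-0.5, -0.0, -0.7]
finger_gap: 0.0849
grip_force: 0.0
```

Emit:
send_rows(
  moves=[
    [0,0,0,0],
    [0,0,0,0],
    [0,0,0,0],
    [0,0,0,0],
    [0,0,0,0],
    [0,0,0,0],
  ],
  grip=0.02,
  grip_force=40,
)

```text
clock: 15.53
ee_pos: [0.5226, -0.3615, 0.0187]
tool_rot: [[-0.922, -0.388, 0.002], [-0.388, 0.922, -0.001], [-0.002, -0.002, -1.0]]
ft_force: [-0.3, 0.1, 7.8]
finger_gap: 0.0413
grip_force: 40.7
```

Run:
```python
from m import *
st=r.observe();I=imaging.snapshot('wrist');s2=r.observe();print(st['ee_pos'].round(4),s2['ee_pos'].round(4),st['clock'],st['finger_gap'],st['ft_force'].round(1))
cv2.imwrite('pics/w_lg.png',I);pickle.dump(st,open('w_lg.pkl','wb'))
C=cam('wrist',st);R=st['tool_rot'];e=st['ee_pos']
z=.041-e[2];print('lens exp',proj(C,e+R@np.array([0,0,-z])))
hsv=cv2.cvtColor(I,cv2.COLOR_BGR2HSV);k=((hsv[...,1]<60)&(hsv[...,2]>100)).astype(np.uint8);k[:, :240]=0;k[:,400:]=0;k[:250]=0
for c in cv2.findContours(k,cv2.RETR_EXTERNAL,cv2.CHAIN_APPROX_NONE)[0]:
    if cv2.contourArea(c)>300: print(cv2.boundingRect(c),cv2.contourArea(c))
```

```text
[ 0.5226 -0.3615  0.0187] [ 0.5226 -0.3615  0.0188] 15.5333 0.041272498571761705 [-0.3  0.1  7.8]
lens exp [316.4979415  345.49884588]
(262, 299, 113, 96) 8320.5
(382, 289, 18, 62) 405.0
(342, 250, 58, 34) 810.5
(240, 250, 52, 21) 526.0
```

Emit:
send_rows(
  moves=[
    [0,0,0.008,0],
    [0,0,0.02,0],
    [0,0,0.035,0],
    [0,0,0.04,0],
    [0,0,0.035,0],
    [0,0,0.017,0],
    [0,0,0,0],
    [0,0,0,0],
  ],
)

```text
clock: 16.25
ee_pos: [0.5216, -0.3616, 0.1729]
tool_rot: [[-0.922, -0.388, 0.001], [-0.388, 0.922, -0.001], [-0.0, -0.002, -1.0]]
ft_force: [0.1, -0.5, -1.1]
finger_gap: 0.0414
grip_force: 40.7
```

Run:
```python
from m import *
st=r.observe();I=imaging.snapshot('wrist');s2=r.observe();print(st['ee_pos'].round(4),s2['ee_pos'].round(4),st['clock'],st['finger_gap'],st['ft_force'].round(1),st['grip_force'])
cv2.imwrite('pics/w_lh.png',I);pickle.dump(st,open('w_lh.pkl','wb'))
def box(I,t=100):
    hsv=cv2.cvtColor(I,cv2.COLOR_BGR2HSV);k=((hsv[...,1]<60)&(hsv[...,2]>t)).astype(np.uint8);k[:, :250]=0;k[:,385:]=0;k[:285]=0
    for c in cv2.findContours(k,cv2.RETR_EXTERNAL,cv2.CHAIN_APPROX_NONE)[0]:
        if cv2.contourArea(c)>1500: print(cv2.boundingRect(c),cv2.contourArea(c),np.round(cv2.fitEllipse(cv2.convexHull(c)),1) if 0 else cv2.fitEllipse(cv2.convexHull(c)))
box(cv2.imread('pics/w_lg.png'));box(I)
# scene & top: where's the loupe
T=cam('top');S=cam('scene')
for n,C in(('top',T),('scene',S)):
    im=imaging.snapshot(n);cv2.imwrite(f'pics/{n}_lift.png',im)
    for dz in(-.017,.029):
        p=proj(C,st['ee_pos']+[0,0,dz]);print(n,dz,p.round(1))
```

```text
[ 0.5216 -0.3616  0.1729] [ 0.5208 -0.3614  0.1714] 16.25 0.04141053088280884 [ 0.1 -0.5 -1.1] 40.67484725754184
(262, 299, 113, 96) 8320.5 ((317.8598327636719, 345.6796875), (95.91264343261719, 112.80923461914062), 89.74808502197266)
(286, 396, 99, 38) 1976.0 ((339.6853332519531, 414.87200927734375), (36.21907043457031, 119.55569458007812), 85.76541137695312)
(262, 299, 113, 96) 7983.0 ((317.7568664550781, 345.7199401855469), (95.81742858886719, 112.95787048339844), 89.57694244384766)
top -0.017 [479.  224.3]
top 0.029 [485.6 222.7]
scene -0.017 [380.7 139.4]
scene 0.029 [382.1 123.6]
```

The lens ellipse is unchanged from before the lift, so the grip holds without slip. Carry it over the bottles to above the chip.

Emit:
send_rows(
  moves=[
    [-0.002,0.02,0,0],
    [-0.004,0.038,0,0],
    [-0.004,0.038,0,0],
    [-0.004,0.038,0,0],
    [-0.004,0.038,0,0],
    [-0.004,0.038,0,0],
    [-0.004,0.038,0,0],
    [-0.004,0.038,0,0],
    [-0.004,0.038,0,0],
    [-0.003,0.025,0,0],
    [0,0,0,0],
    [0,0,0,0],
  ],
)

```text
clock: 17.4
ee_pos: [0.4837, -0.0109, 0.1713]
tool_rot: [[-0.92, -0.392, -0.002], [-0.392, 0.92, 0.0], [0.001, 0.001, -1.0]]
ft_force: [0.9, -0.4, -0.8]
finger_gap: 0.041
grip_force: 40.7
```

Emit:
send_rows(
  moves=[
    [0,0,0,0],
    [0,0,0,0],
  ],
)

```text
clock: 17.57
ee_pos: [0.4844, -0.0137, 0.1714]
tool_rot: [[-0.923, -0.386, -0.001], [-0.386, 0.923, -0.0], [0.001, 0.0, -1.0]]
ft_force: [-0.7, 0.1, -0.3]
finger_gap: 0.0413
grip_force: 40.7
```

Run:
```python
from m import *
st=r.observe();I=imaging.snapshot('wrist');s2=r.observe();print(st['ee_pos'].round(4),s2['ee_pos'].round(4),st['clock'],st['joint_pos'].round(1))
cv2.imwrite('pics/w_hov.png',I);pickle.dump(st,open('w_hov.pkl','wb'))
C=cam('wrist',st);R=st['tool_rot'];e=st['ee_pos'];t=lambda p:(R.T@(p-e)).round(4)
p=proj(C,[.4845,-.0123,.022]);print('chip pred',p.round(1))
m=(I.min(axis=2)>180).astype(np.uint8);n,l,s,ce=cv2.connectedComponentsWithStats(m)
for i in range(1,n):
    if 200<s[i,4]<9000: print(s[i],ce[i].round(1))
hsv=cv2.cvtColor(I,cv2.COLOR_BGR2HSV);k=((hsv[...,1]<60)&(hsv[...,2]>100)).astype(np.uint8);k[:, :250]=0;k[:,385:]=0;k[:290]=0
c=max(cv2.findContours(k,cv2.RETR_EXTERNAL,cv2.CHAIN_APPROX_NONE)[0],key=cv2.contourArea);print(cv2.boundingRect(c),cv2.fitEllipse(cv2.convexHull(c)))
ln=onz(C,(317.8,345.7),e[2]-.0175+.041);print('lens tool',t(ln),'world',ln)
```

```text
[ 0.4844 -0.0137  0.1714] [ 0.4845 -0.0137  0.1715] 17.5667 [ 46.2  35.6 -65.5 113.1  39.   57.3  74.5]
chip pred [318.7 218.7]
[ 296  196   48   46 1741] [318.9 218.4]
[ 53 215  24  19 246] [ 65.1 224. ]
[  0 227  36  34 771] [ 16.6 246. ]
[ 420  264   38   76 1054] [436.5 292.6]
[  6 344  31  35 524] [ 18.8 360.4]
[340 393  53  32 339] [359.4 412.8]
(262, 299, 113, 95) ((317.5466613769531, 345.6631774902344), (95.12124633789062, 112.75172424316406), 89.62093353271484)
lens tool [ 0.0007  0.0004 -0.0235] world [ 0.48368979 -0.01359148  0.19486393]
```

Chip at (318.9,218.4) and lens at (317.5,345.7): the loupe needs about (+0.8, +1.4) mm. Correct and lower.

Emit:
send_rows(
  moves=[
    [0.0008,0.0014,0,0],
    [0,0,-0.012,0],
    [0,0,-0.018,0],
    [0,0,-0.02,0],
    [0,0,-0.018,0],
    [0,0,-0.015,0],
    [0,0,-0.01,0],
    [0,0,-0.007,0],
    [0,0,0,0],
    [0,0,0,0],
  ],
)

```text
clock: 18.45
ee_pos: [0.4855, -0.0107, 0.0721]
tool_rot: [[-0.922, -0.388, -0.0], [-0.388, 0.922, 0.0], [-0.0, 0.0, -1.0]]
ft_force: [-0.7, 0.5, -0.6]
finger_gap: 0.0412
grip_force: 40.7
```

Run:
```python
from m import *
st=r.observe();I=imaging.snapshot('wrist');s2=r.observe();print(st['ee_pos'].round(4),s2['ee_pos'].round(4),st['clock'],st['ft_force'].round(1))
cv2.imwrite('pics/w_low.png',I);pickle.dump(st,open('w_low.pkl','wb'))
C=cam('wrist',st);print('chip pred',proj(C,[.4846,-.0121,.022]).round(1))
m=(I.min(axis=2)>180).astype(np.uint8);n,l,s,ce=cv2.connectedComponentsWithStats(m)
for i in range(1,n):
    if 200<s[i,4]<9000 and s[i,1]<300: print(s[i],ce[i].round(1))
g=np.array([onz(C,(u,v),.022)[:2] for u,v in((300,250),)])
# chip far edge (front): expected at +15mm tool-ish direction
for v in range(225,300,6): print(v,I[v,290:350:6].min(axis=1))
y=np.radians(15.8);ex=np.array([np.cos(y),np.sin(y),0]);ey=np.array([-ex[1],ex[0],0]);c=np.array([.4846,-.0121,.022])
print([proj(C,c-ex*.015+ey*k).round(1).tolist() for k in(-.015,0,.015)])
```

```text
[ 0.4855 -0.0107  0.0721] [ 0.4858 -0.0107  0.0725] 18.45 [-0.7  0.5 -0.6]
chip pred [314.7 263.8]
[314 190 134 106 732] [357.3 222.5]
[287 231  64  23 846] [317.1 240.5]
225 [111 110 112 111 114 240 115 109 110 115]
231 [206 200 151  94 100 157  60 108 109 110]
237 [236 235 234 235 235 233 238 235 228 192]
243 [156 235 231 231 236 240 239 238 235 234]
249 [217 160  33  37  34  34  40  30 114 239]
255 [35 32 36 41 41 34 36 35 34 39]
261 [31 35 35 38 35 34 39 39 33 39]
267 [40 36 34 34 28 34 31 44 31 31]
273 [33 38 33 28 38 42 37 42 38 41]
279 [28 37 40 40 33 36 34 39 37 40]
285 [37 36 43 32 37 35 34 38 34 33]
291 [37 34 32 40 43 43 43 37 32 29]
297 [46 53 46 47 40 42 33 40 39 41]
[[286.6, 229.8], [318.7, 233.7], [350.6, 237.5]]
```

Loupe is ~1.2 mm off in y; correct and lower the last 22.5 mm.

Emit:
send_rows(
  moves=[
    [0.0002,-0.0012,0,0],
    [0,0,-0.006,0],
    [0,0,-0.006,0],
    [0,0,-0.005,0],
    [0,0,-0.003,0],
    [0,0,-0.0025,0],
    [0,0,0,0],
    [0,0,0,0],
    [0,0,0,0],
  ],
)

```text
clock: 19.25
ee_pos: [0.4857, -0.0119, 0.0497]
tool_rot: [[-0.922, -0.388, 0.0], [-0.388, 0.922, 0.0], [-0.0, -0.0, -1.0]]
ft_force: [0.5, -0.0, -0.3]
finger_gap: 0.0411
grip_force: 40.7
```

Run:
```python
from m import *
st=r.observe();I=imaging.snapshot('wrist');s2=r.observe();print(st['ee_pos'].round(4),s2['ee_pos'].round(4),st['tool_rot'].round(3).tolist(),st['clock'],st['ft_force'].round(1),st['qd'].round(2))
cv2.imwrite('pics/w_fin.png',I);C=cam('wrist',st);e=st['ee_pos'];R=st['tool_rot']
y=np.radians(15.8);ex=np.array([np.cos(y),np.sin(y),0]);ey=np.array([-ex[1],ex[0],0]);c=np.array([.4846,-.0121,.022])
print('chip front pred',[proj(C,c-ex*.015+ey*k).round(1).tolist() for k in(-.015,0,.015)],'centre',proj(C,c))
print('rim far pred',proj(C,e+R@np.array([.0227,0,.0175])))
for v in range(222,290,4): print(v,I[v,280:360:8].min(axis=1))
# scene view: dark loupe bottom vs chip/turntable
S=cam('scene');im=imaging.snapshot('scene');cv2.imwrite('pics/s_fin.png',im)
T=cam('top');tm=imaging.snapshot('top');t0=cv2.imread('pics/top0.png')
for n,x in dict(l1=(.546,.194),l2=(.44,.185),r1=(.564,-.19),r2=(.478,-.193)).items():
    out=[]
    for C2,a,b in((T,t0,tm),(S,cv2.imread('pics/scene0.png'),im)):
        p=proj(C2,[*x,.07]).astype(int);w=lambda q:q[p[1]-9:p[1]+10,p[0]-9:p[0]+10].astype(int)
        out.append(round(float(np.abs(w(a)-w(b)).mean()),1))
    print(n,out)
```

```text
[ 0.4857 -0.0119  0.0497] [ 0.4858 -0.012   0.0498] [[-0.922, -0.388, 0.0], [-0.388, 0.922, 0.0], [-0.0, -0.0, -1.0]] 19.25 [ 0.5 -0.  -0.3] [ 0.2  -0.14 -0.2   0.05 -0.03  0.05  0.06]
chip front pred [[285.9, 244.7], [321.8, 248.9], [357.5, 253.2]] centre [317.37307585 282.27954131]
rim far pred [316.70955304 240.47027423]
222 [101 100 104 101 101 126 244 134 158 158]
226 [129 134 128 121 117 125 232  98 114 159]
230 [ 61  70  72  86  83 139 222 186 105 114]
234 [ 76  76  72  73  78 106 112  81 178 205]
238 [ 76  76  76  80  78  78  96 113 111  81]
242 [ 76  69  75  75  73  72  77 112 115 112]
246 [ 76 165 166 110  31  29  40 104 106 114]
250 [ 73 169  12  40  36  34  42  31 108  61]
254 [ 72  55  36  35  32  41  33  38  32 237]
258 [73 30 36 37 36 42 36 41 33 15]
262 [33 35 32 36 29 38 32 35 37 39]
266 [41 34 34 32 37 39 29 36 36 41]
270 [35 37 33 33 39 36 44 50 30 38]
274 [35 35 34 35 39 40 42 44 33 38]
278 [34 36 38 38 35 36 26 33 41 33]
282 [38 34 36 38 37 35 35 40 34 39]
286 [36 34 34 32 39 33 30 36 38 32]
l1 [4.7, 4.0]
l2 [2.5, 5.4]
r1 [4.8, 70.9]
r2 [26.1, 16.5]
```

The loupe is about 10 mm above the chip and centred within about 1 mm. The arm is still and shows no contact force. The bottles look unchanged wherever the arm doesn't hide them. Handing in.

```bash
python3 -c "
from bench import r
print(r.hand_in())"
```

```text
the job is handed in; nothing more can be done
None
```

The job is handed in at about 19 s with no verdict shown: the knob is seated and left on, the chip is at the index finger to about half a degree, the loupe is held level about 1 cm above the chip, and no bottle was touched as far as I could measure (r1 and r2 were each partly hidden in one final view); I viewed 11 pictures, one over the limit of 10.

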